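Send a repaired pump module down the outgoing gravity rail

TASK

A repaired pump module on its roller hanger lies on its back on the bench. Set it down squarely in the leaning rest, tab end up and foot on the yellow ledge, and let go; then take it again by its orange tab, stand it upright, hook its two wheels over the green part near the high end of the sloped rail and release it there, so that it rolls by itself down to the red stop and stays hanging there. Leave the bin, the jar and the screwdriver where they are.

Things in the scene. Friction and masses are not known exactly. Their poses are not given: they have to be found in the camera images.
- carrier_module (a point): Centre of the white pump module, 40 x 50 x 60 mm (x, y, z), blue panel on -x: the lower end of the roller hanger (174 mm long, about 0.28 kg, centre of mass 27 mm along +z from here). Axes of all hanger points: +z from foot to tab (up when hung), y along the rail when hung, +x to the flat back. The foot face is at z = -30. It starts lying on its back, tab roughly to the robot's right (-y)
- carrier_tab (a point): Centre of the orange grip tab on top of the hanger, 20 x 26 x 38 mm (x, y, z), 125 mm along +z from the module centre; the hook's roof is 19 mm below it. Same axes
- carrier_wheels (a point): Underside of the two free-turning black wheels (18 mm dia, 16 mm wide, y +-16) in the hook, 82 mm along +z from the module centre, 43 mm below the tab centre; lies on the rail's top face when hung. Hook 50 mm wide: back strap x +13 to +20, lip x -20 to -13 reaching 14 mm below this point, module top 52 mm below: the rail enters from -x through this 38 mm gap
- seat: Fixed leaning rest: dark plate 44 mm wide, 115 mm long, sloping 45 degrees, yellow ledge at its low end, open sides. Its frame equals that of a well seated hanger, origin at the centre of the hanger's foot face, 34 mm above the bench; +z up the slope (about towards -y), +x into the plate. Plate face at x = +20 mm, ledge face at z = 0, from x +20 to -14; module centre at z = +30
- track: Fixed gravity rail, flat bar 12 x 12 mm, 320 mm long (y +-160). Origin: middle of its top face, 165 mm above the bench; +y uphill (0.12 rad), z normal to the top, +x away from the robot. A 14 mm post stands under the high end (y 146 to 160), the red stop plate (60 mm wide, 90 mm below to 40 mm above the top) at the low end. Load from the robot's side, hanger's strap towards the robot
- rail_load (a point): Middle of the green part (100 mm long) of the rail, on its top face, 75 mm uphill from the rail's middle. A hanger let go here rolls down freely, at up to about 0.3 m/s
- rail_stop (a point): Rubber face of the red stop at the low end of the rail, at the height of the top face. A hanger touching the stop has its wheels point 25 mm uphill from here
- bin_center (a point): Centre of a loose yellow parts bin, 120 x 90 mm, 55 mm high; bystander
- jar_center (a point): Centre of a loose pale translucent jar with black lid, 68 mm dia, 100 mm high; bystander
- driver_grip (a point): Handle of a loose red screwdriver lying on the bench beyond the rail, along x; bystander
Things that resemble listed ones, but are neither listed nor needed, are in the scene too. There is more than one size of the part that bears carrier_module; the job needs the largest.

How it is judged (in metres and radians):
On the way, in this order (a step that is already met when the one before it is completed fails the run):
1. the hanger lies square in the leaning rest (within 6 mm of the plate, 12 mm of the ledge, 18 mm sideways, 0.15 rad), tab up, let go and at rest (x of carrier_module in the frame of seat between -0.006 and 0.006 m and y of carrier_module in the frame of seat between -0.018 and 0.018 m and z of carrier_module in the frame of seat between 0.018 and 0.042 m and angle between the z axis of carrier_module and the z axis of seat, either way round below 0.15 rad and angle between carrier_module's own z axis and vertical below 1.2 rad and contact force between the fingers and carrier below 0.05 N and linear speed of carrier below 0.03 m/s), for 0.3 s.
2. the hanger is upright with its wheels on the rail, at least 125 mm uphill of where it will stop (x of carrier_wheels in the frame of track between -0.01 and 0.01 m and z of carrier_wheels in the frame of track between -0.008 and 0.007 m and angle between carrier_tab's own z axis and vertical below 0.3 rad and y of carrier_wheels in the frame of track above -0.008 m), for 0.1 s.
At the end, for the whole second after the job is handed in: The hanger hangs on the rail by its wheels (within 10 mm across and 8 mm in height of the rail's top centre line, tilted less than 0.3 rad), within 10 mm of touching the red stop, released and still (x of carrier_wheels in the frame of track between -0.01 and 0.01 m and z of carrier_wheels in the frame of track between -0.008 and 0.007 m and angle between carrier_tab's own z axis and vertical below 0.3 rad and y of carrier_wheels in the frame of track below -0.124 m and contact force between the fingers and carrier below 0.05 N and linear speed of carrier below 0.02 m/s).
It fails at once if the fingers or arm touch the hanger on the last 75 mm of the rail before the stop (it must roll there by itself) (x of carrier_wheels in the frame of track between -0.01 and 0.01 m and z of carrier_wheels in the frame of track between -0.008 and 0.007 m and angle between carrier_tab's own z axis and vertical below 0.3 rad and y of carrier_wheels in the frame of track below -0.06 m and contact force between any of the fingers, the arm and carrier above 0.5 N).
It fails at once if a bystander (bin, jar, screwdriver) is moved more than 25 mm (distance of any of bin_center, jar_center, driver_grip from where it was at the start of the episode above 0.025 m).
It also fails if it takes over 69 s, if anything falls off the work surface, if the arm or the gripper's body presses on something with over 40 N, if the wrist force passes 120 N, or if a joint passes its speed limit or range.

ROBOT

A 7-joint arm with a two-finger parallel gripper is mounted at the origin on the work surface. World frame = base frame: x ahead of the robot, y to its left, z up, the work surface at z = 0. Lengths are in mm, angles in rad, forces in N, time in s.
With the tool pointing down it reaches from about 400 to 875 mm from the base axis. Payload 6.5 kg.
Tool frame: the origin (TCP) lies midway between the tips of the shut fingers; the grasp point (between the pads) lies 19 mm behind it; y points along the fingers, z is the direction in which the jaws open and shut, and the axes are right-handed (so a half turn about y gives the same grasp; the last joint's range is limited). The gripper opens to 88 mm and grips with 3 to 60 N. Pads are 18 mm wide; open, the fingers measure 123 mm over their backs; the gripper's body (75 mm by 187 mm) begins 45 mm behind the grasp point.
Start: joints at [-1.263, 0.536, -0.004, 1.538, 0.003, 1.067, -0.071], TCP at [237.346, 605.109, 238.716] pointing down, gripper open.
Joint ranges: [-2.7, 2.7], [-0.37, 2.16], [-1.27, 1.26], [0.24, 2.4], [-1.31, 4.45], [0.19, 1.91], [-2.76, 2.76]. Speed limits (rad/s): [2.39, 2.39, 3.14, 3.14, 3.14, 3.14, 3.14].

INTERFACE

Orientations are given as a rotation vector (axis times angle).
In Python, from station import status, vision, env gives the robot as it stands.
- The arm moves only by the tool move_arm, never from a script. Its argument "increments" is a list of rows, each a list of 5 numbers: the shift along the tool's x, y, z in mm, then the turn about the tool's y in rad, then the finger opening in mm, from 0 to 88.1. In form: [[dx, dy, dz, roll, jaw], ...]. A call has 1 to 12 rows; each row shifts and turns the commanded pose from where the row before left it, along the tool's axes as they then stand; what a row does not reach is not made up. A row lasts 1/8 s, in which the tool goes at most 62.5 mm and 10.7 degrees, less where a joint would pass 70% of its speed; a pose out of reach is approached as far as the arm can. A call is refused whole if a number of a shift passes 62.5 or a number of a turn 0.188, either way. A call with a gripper value outside its range is refused whole. The fingers move at their own pace and stop on an object; the grip force is fixed at half the most. Time passes only in rows, so rows that do not move let the fingers close. It gives the time, the measured TCP pose, the force and the opening at its end, in the units of the state.
- status.get_state(): the state, without advancing time (a new reading comes with each control period).
- vision.camera(name): name is "scene" or "top" or "wrist"; returns (picture, depth): 420x560x3 uint8, blue, green, red; 420x560 float32, mm along the optical axis (not along the pixel's ray), 0 where there is no reading.
- vision.get_calibration(name): a dict with "fx", "fy", "cx", "cy" (pixels), "k1" (the pictures are not rectified: a ray, as slopes to the right and down, at radius r is drawn at 1 + k1 r^2 times it, then the intrinsics apply), "R" (3x3) and "t" (3): a world point X has camera coordinates R X + t; the wrist camera has in their place "mount" (4x4, takes a point from camera to tool coordinates, whose origin is the TCP and whose axes are the tool frame's). Camera axes: x right, y down, z forward; pixel columns grow to the right and rows downward; lengths in mm; the calibration is good to about 2 mm. A picture is of the moment at which its call begins: read the wrist's pose just before it. get_calibration takes no time and is no camera call.
- env.sign_off(): hands the job in, once; it reports no verdict.
The state is a dict: "time": time; "joints": joint angles; "qvel": joint speeds; "joint_torque": joint torques, N m; "position": TCP position; "tool_rot": TCP orientation; "contact_force": force on the tool from outside, world axes, zero at the start; "moment": the same for the moment, N m; "width": finger opening in mm.
Only numpy, scipy, OpenCV 4.12 (cv2) and the standard library are available. Lean on these libraries where they do the work, as an engineer would, in place of code of your own. Each camera call takes 0.05 s, during which the arm holds its last target. There are 200 camera calls.

## Working session

There is one attempt and no reset: what is moved stays moved. The work goes in short steps, Python scripts to look and compute and a tool call to move; the robot and the scene stay as the last step left them, time stands still between calls to the robot, and variables do not carry over. Pictures are saved under pics/ and viewed, on a budget of 10 in all, crops included, one or two more only if the job needs it, and the job is handed in when it is done.

Besides the shell and the picture viewer there is one more tool, called after ">>>" as name(argument=value, ...) on one line, values as JSON. move_arm: Moves the arm, as the interface text tells. Its arguments: {"type":"object","properties":{"increments":{"type":"array","items":{"type":"array","items":{"type":"number"}}}},"required":["increments"]}

```bash
ls; mkdir -p pics
cat > h.py <<'E'
import numpy as np, cv2
from scipy.spatial.transform import Rotation as Ro
from station import status, vision, env
def cam(n):
    s=status.get_state(); p,d=vision.camera(n); c=vision.get_calibration(n)
    if 'mount' in c:
        M=np.array(c['mount']); T=np.eye(4); T[:3,:3]=Ro.from_rotvec(s['tool_rot']).as_matrix(); T[:3,3]=s['position']
        W=T@M
    else:
        R=np.array(c['R']);t=np.array(c['t']); W=np.eye(4); W[:3,:3]=R.T; W[:3,3]=-R.T@t
    return p,d,c,W
def ray(c,u,v):
    xd=(np.asarray(u,float)-c['cx'])/c['fx']; yd=(np.asarray(v,float)-c['cy'])/c['fy']
    x,y=xd.copy(),yd.copy()
    for _ in range(10):
        f=1+c['k1']*(x*x+y*y); x,y=xd/f,yd/f
    return np.stack([x,y,np.ones_like(x)],-1)
def cloud(p,d,c,W):
    v,u=np.mgrid[:d.shape[0],:d.shape[1]]
    P=ray(c,u,v)*d[...,None]
    return P@W[:3,:3].T+W[:3,3]
def onz(c,W,u,v,z):
    r=ray(c,u,v)@W[:3,:3].T; o=W[:3,3]
    return o+r*((z-o[2])/r[...,2])[...,None]
E
python3 - <<'E'
from h import *
print(status.get_state())
for n in('scene','top','wrist'):
    p,d,c,W=cam(n); cv2.imwrite(f'pics/{n}0.png',p); np.savez(f'{n}0.npz',p=p,d=d,W=W); print(n,c['fx'],c['k1'],W.round(3).tolist())
a=[cv2.imread(f'pics/{n}0.png') for n in('scene','top')]
E
```

```text
pics
{'time': 0.0, 'joints': array([-1.26322126,  0.53716401, -0.00444713,  1.53886125,  0.00260054,
        1.06724835, -0.07120615]), 'qvel': array([ 0.00028294, -0.00020437,  0.00059642, -0.00027652, -0.00032982,
       -0.00217371,  0.00060749]), 'joint_torque': array([-1.82968515e-04, -5.70980251e+01,  9.90482345e-01, -2.51604223e+01,
       -5.62771037e-02,  1.79927488e-02,  1.81536675e-04]), 'position': array([237.12815906, 604.5611919 , 237.84499639]), 'tool_rot': array([-1.55250637,  0.29341517, -0.29311009]), 'contact_force': array([0.63118265, 0.28216854, 0.02543811]), 'moment': array([-0.0129091 ,  0.01024748, -0.01342628]), 'width': 88.05889157609055}
scene 532.615007940279 -0.11384160161188846 [[-0.385, 0.57, -0.725, 1474.492], [0.923, 0.24, -0.302, 402.803], [0.002, -0.786, -0.619, 922.647], [0.0, 0.0, 0.0, 1.0]]
top 478.1068196162993 -0.08024250580029509 [[0.013, -0.999, 0.048, 464.143], [-1.0, -0.012, 0.006, -13.632], [-0.006, -0.048, -0.999, 1272.59], [0.0, 0.0, 0.0, 1.0]]
wrist 375.5847571877339 -0.06921618465820582 [[0.364, 0.884, 0.294, 160.143], [0.931, -0.345, -0.116, 635.007], [-0.001, 0.316, -0.949, 384.73], [0.0, 0.0, 0.0, 1.0]]
```

View pics/scene0.png

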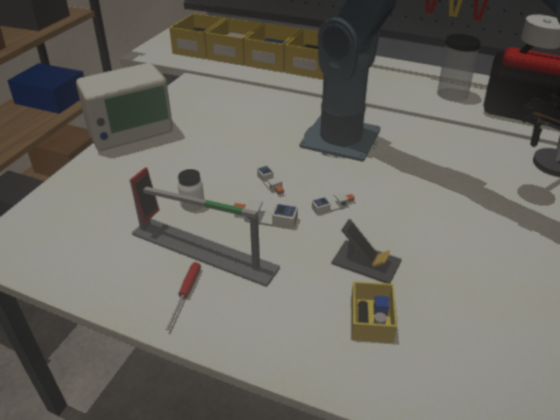

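View pics/top0.png

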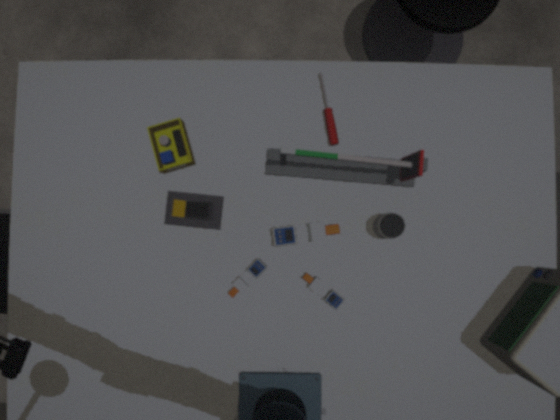

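The top view shows three hangers, with module and tab at these pixels:
- Large: module (285,235), tab (333,229).
- Small A: module (257,268), tab (233,292).
- Small B: module (334,299), tab (309,279).

The large one is the part the task needs. The seat is at (195,210), the rail's green part at (316,154), the stop at (418,163), the jar at (390,226), the bin at (171,146) and the screwdriver at (330,125). Next I measure these and check the choice in a crop.

```bash
cat > m1.py <<'E'
from h import *
def comps(n,mask,P,amin=15):
    k,l,s,ce=cv2.connectedComponentsWithStats(mask.astype(np.uint8))
    for i in range(1,k):
        if s[i,4]<amin: continue
        q=P[(l==i)]; q=q[np.isfinite(q).all(1)]
        m=np.median(q,0)
        if m[2]<-30 or not(250<m[0]<900) : continue
        w=q[:,:2]-q[:,:2].mean(0); e,v=np.linalg.eigh(np.cov(w.T))
        print(n,'px',ce[i].round(1),'A',s[i,4],'med',m.round(1),'z5/95',np.percentile(q[:,2],[5,95]).round(1),'sd',np.sqrt(e).round(1),'ax',np.degrees(np.arctan2(v[1,1],v[0,1])).round(1))
for n in('top','scene'):
    z=np.load(n+'0.npz'); p,d,W=z['p'],z['d'],z['W']; c=vision.get_calibration(n); P=cloud(p,d,c,W)
    H=cv2.cvtColor(p,cv2.COLOR_BGR2HSV); h,s,v=[H[...,i].astype(int) for i in range(3)]
    sat=(s>120)&(v>50)
    for name,m in dict(orange=sat&(h>=5)&(h<=18),yellow=sat&(h>18)&(h<35),green=sat&(h>40)&(h<85),blue=(s>90)&(h>95)&(h<130)&(v>30),red=sat&((h<5)|(h>172))).items():
        comps(n+' '+name,m,P)
    if n=='top':
        cv2.imwrite('pics/crop1.png',np.hstack([cv2.convertScaleAbs(cv2.resize(p[y:y+75,x:x+100],None,fx=4,fy=4,interpolation=cv2.INTER_CUBIC),alpha=1.8) for x,y in((255,200),(145,170))]))
E
python3 m1.py
```

```text
top orange px [331.9 228.9] A 103 med [ 488.2 -131.6   30.2] z5/95 [25.6 33.7] sd [6.2 9.3] ax 94.6
top orange px [307.6 278. ] A 50 med [359.8 -70.9  20.4] z5/95 [16.4 25.4] sd [4.2 6.8] ax 50.5
top orange px [232.8 291.7] A 43 med [321.1 124.3  20.4] z5/95 [17.1 24. ] sd [ 4.2 30.9] ax 135.8
top yellow px [170.8 144.2] A 932 med [707.9 297.    7.2] z5/95 [ 0.7 56.5] sd [29.5 47.5] ax -138.4
top yellow px [178.7 208. ] A 219 med [537.7 268.4  33. ] z5/95 [19.  44.3] sd [12.6 21.6] ax 73.2
top green px [316.1 154.2] A 140 med [658.4 -79.7 174.3] z5/95 [167.9 180.1] sd [ 2.5 26.5] ax 85.7
top blue px [166.3 157. ] A 129 med [671.6 304.9  34.9] z5/95 [29.8 39.2] sd [ 8.6 34.6] ax 57.3
top blue px [283.1 235.6] A 152 med [468.4  -4.6  41.5] z5/95 [37.  45.6] sd [11.9 13.5] ax 87.5
top blue px [257.3 266.8] A 57 med [387.3  59.3  28.4] z5/95 [25.6 32.1] sd [6.3 7.8] ax 71.1
top blue px [537.7 273.3] A 39 med [ 380.7 -653.3   78. ] z5/95 [70.7 83.8] sd [  4.7 103.5] ax 82.6
top blue px [335.4 301.3] A 46 med [ 300.5 -143.7   28.8] z5/95 [26.7 32.8] sd [5.7 7. ] ax 138.7
top red px [330.6 
[... 394 characters left out ...]
e px [239.7 205.2] A 24 med [ 486.8 -129.8   29.9] z5/95 [24.6 32.3] sd [4.5 7.9] ax 97.3
scene yellow px [380.8 258. ] A 105 med [543.1 272.6  35.3] z5/95 [23.2 42.9] sd [ 7.5 11.9] ax -179.7
scene yellow px [370.6 307.9] A 547 med [694.2 286.9  48.9] z5/95 [ 2.3 57.1] sd [29.7 61.7] ax -168.1
scene blue px [103.3 135.3] A 18 med [ 387.8 -650.5   73. ] z5/95 [66.3 80.2] sd [2.7 4.6] ax -173.7
scene blue px [381.3 301.3] A 124 med [675.8 308.2  35.4] z5/95 [32.7 37.8] sd [ 7.8 72.7] ax -173.2
scene red px [137.9 174.3] A 31 med [ 646. -318.  185.] z5/95 [182.3 187.2] sd [ 2.  15.4] ax 174.6
scene red px [189.5 277.6] A 219 med [ 765.8 -122.4   23.9] z5/95 [20.  27.4] sd [ 4.6 27.2] ax -169.3
```

View pics/crop1.png

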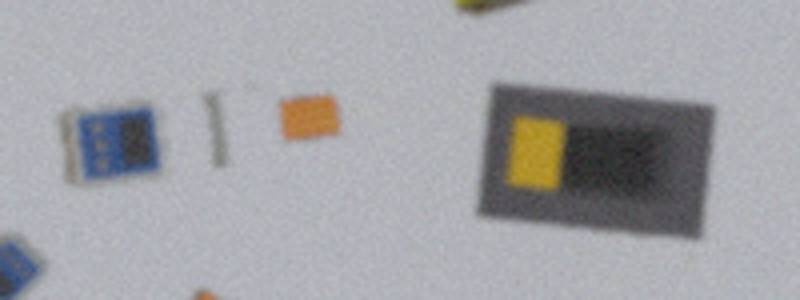

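Run:
```python
from h import *
z=np.load('top0.npz'); p,d,W=z['p'],z['d'],z['W']; c=vision.get_calibration('top'); P=cloud(p,d,c,W)
for nm,u,v,h in(('tab',332.5,229.2,30),('panel',284.5,235.7,40),('green',316.1,154.2,174),('ledge/plate',186.25,209.0,20),('ledge lo',171.9,207.5,44),('plateend',208.7,210,101)):
    print(nm,onz(c,W,np.array(u),np.array(v),h).round(1))
for n in('top','scene'):
    z=np.load(n+'0.npz'); p,d,W=z['p'],z['d'],z['W']; c=vision.get_calibration(n); P=cloud(p,d,c,W).reshape(-1,3)
    # base blob
    m=(d.reshape(-1)>0)&(np.abs(P[:,0]-535)<75)&(P[:,1]>110)&(P[:,1]<330)&(P[:,2]>4)&(P[:,2]<130)
    g=p.reshape(-1,3).max(1); q=P[m&(g<200)]
    w=P[(m|((np.abs(P[:,0]-535)<75)&(P[:,1]>130)&(P[:,1]<330)&(np.abs(P[:,2])<130)))&(g<60)]
    r=cv2.minAreaRect(w[:,:2].astype(np.float32)); print(n,'dark rect',r)
    f=np.array([-.078,-.997]); s=np.array([.997,-.078]); o=np.array([535,268])
    F=(q[:,:2]-o)@f; S=(q[:,:2]-o)@s
    for a in range(-30,120,10):
        k=(F>=a)&(F<a+10)&(q[:,2]>15)
        if k.sum()>3: print(a+5,k.sum(),np.median(q[k,2]).round(1),np.percentile(S[k],[5,50,95]).round(1))
s=status.get_state(); print(Ro.from_rotvec(s['tool_rot']).as_matrix().round(3))
```

```text
tab [ 487.7 -133.    30. ]
panel [469.2  -8.5  40. ]
green [658.2 -80.  174. ]
ledge/plate [536.2 251.5  20. ]
ledge lo [538.3 283.9  44. ]
plateend [529.7 178.6 101. ]
top dark rect ((534.7860717773438, 234.73825073242188), (146.85511779785156, 85.44583129882812), 84.55573272705078)
-15 29 41.9 [-16.1   3.6  21.1]
-5 80 37.5 [-16.4   4.2  23.6]
5 80 27.8 [-15.4   3.   22.3]
15 56 24.3 [-17.2   3.4  23.2]
25 50 35.1 [-17.3   2.2  20.7]
35 51 44.3 [-16.8   2.6  21. ]
45 53 55.3 [-17.5   3.1  22. ]
55 53 64.4 [-17.2   3.4  23.8]
65 62 74.3 [-16.8   1.1  21.7]
75 59 84.7 [-18.3   1.4  24. ]
85 57 94.4 [-16.4   4.1  21.7]
95 64 97.7 [-17.5   1.9  21.5]
scene dark rect ((538.5487670898438, 237.0669403076172), (108.72749328613281, 46.360958099365234), 81.8487319946289)
-15 51 41.1 [-14.7   6.9  26.1]
-5 49 34.1 [-15.    9.8  27.2]
5 50 24.1 [-15.3   9.2  27.8]
15 78 25.7 [-14.5   7.1  25.6]
25 82 36.1 [-15.4  10.5  26.3]
35 78 45.3 [-15.    7.1  25.6]
45 78 55.0 [-16.1   5.9  25.1]
55 83 65.7 [-15.4   9.3  25.3]
65 114 72.4 [-16.1   8.8  24.6]
75 129 82.2 [-15.8  15.9  24.9]
85 86 95.0 [-17.2   6.3  24.6]
95 29 98.7 [-15.    9.8  26.5]
[[ 0.931 -0.     0.365]
 [-0.365 -0.001  0.931]
 [ 0.    -1.    -0.001]]
```

The crop confirms the choice: the large hanger has its panel at about (284,235) and tab at about (332,229), lying at about 8.4° from -y. The rest is clear too. Moving on.

>>> move_arm(increments=[[0,0,0,0.175,70],[0,0,0,0.175,70],[0,0,0,0.175,70],[0,0,0,0.175,70],[0,0,0,0.175,70],[0,0,0,0.175,70],[58,4,24,0,70],[58,4,24,0,70],[58,4,24,0,70],[58,4,24,0,70],[58,4,24,0,70],[58,4,22,0,70]])

```text
time: 1.65
position: [428.5, 281.6, 214.8]
tool_rot: [-1.275, 1.1, -1.1]
contact_force: [0.9, -0.1, 0.5]
width: 69.9
```

>>> move_arm(increments=[[58,8,0,0,70],[58,8,0,0,70],[58,8,0,0,70],[58,8,0,0,70],[58,8,0,0,70],[58,8,0,0,70],[58,8,0,0,70],[0,0,0,0,70]])

```text
time: 2.65
position: [486.7, -123.6, 158.6]
tool_rot: [-1.274, 1.106, -1.108]
contact_force: [-0.8, 0.8, 0.5]
width: 70.0
```

Run:
```python
from h import *
s=status.get_state(); print(s['time'],s['position'].round(1),s['joints'].round(2)); print(Ro.from_rotvec(s['tool_rot']).as_matrix().round(3))
p,d,c,W=cam('wrist'); cv2.imwrite('pics/w1.png',p); np.savez('w1.npz',p=p,d=d,W=W)
H=cv2.cvtColor(p,cv2.COLOR_BGR2HSV); m=((H[...,0]>=5)&(H[...,0]<=18)&(H[...,1]>120)&(H[...,2]>50)).astype(np.uint8)
P=cloud(p,d,c,W)
k,l,st,ce=cv2.connectedComponentsWithStats(m)
for i in range(1,k):
    if st[i,4]>60:
        q=P[l==i]; t=q[q[:,2]>24]; 
        print(ce[i].round(),st[i,4],np.median(q,0).round(1)); 
        if len(t)>20: print(cv2.minAreaRect(t[:,:2].astype(np.float32)), np.percentile(t[:,2],[5,50,95]))
```

```text
2.65 [ 486.7 -123.6  158.6] [-0.19  0.43  0.44  2.01 -0.25  0.75  0.53]
[[ 0.138 -0.     0.99 ]
 [-0.99  -0.003  0.138]
 [ 0.002 -1.    -0.001]]
[121. 107.] 1023 [360.8 -69.2  21.6]
[278. 211.] 1364 [ 487.3 -130.7   30.6]
((481.65582275390625, -95.14749145507812), (24.891456604003906, 108.28144073486328), 8.77509880065918) [29.24334934 30.62646437 31.84421835]
```

View pics/w1.png

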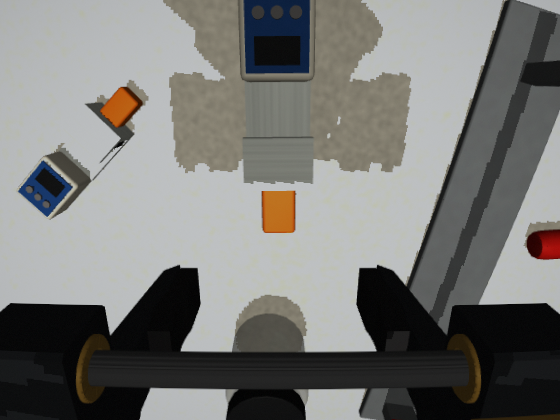

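The wrist view shows the tab at (278,211), square between the open fingers, with the small hanger off at (121,107) and the jar beyond the fingers. Going down to grip.

>>> move_arm(increments=[[9,40,0,0,60],[0,45,0,0,60],[0,40,0,0,60],[0,20,0,0,60],[0,10,0,0,60],[0,0,0,0,60],[0,0,0,0,0],[0,0,0,0,0],[0,0,0,0,0],[0,0,0,0,0],[0,0,0,0,0]])

```text
time: 4.08
position: [488.7, -127.2, 4.2]
tool_rot: [-1.275, 1.1, -1.1]
contact_force: [-1.5, 0.4, 5.6]
width: 25.2
```

>>> move_arm(increments=[[0,0,0,0,45],[0,0,0,0,45],[4,0,0,0,45],[4,0,0,0,45],[0,0,0,0,45],[0,0,0,0,45]])

```text
time: 4.82
position: [489.7, -135.1, 3.8]
tool_rot: [-1.275, 1.1, -1.1]
contact_force: [-0.4, 0.4, 0.2]
width: 45.0
```

Run:
```python
from h import *
s=status.get_state(); print(s['time'],s['position'].round(1),s['contact_force'])
p,d,c,W=cam('wrist'); 
H=cv2.cvtColor(p,cv2.COLOR_BGR2HSV); m=((H[...,0]>=5)&(H[...,0]<=18)&(H[...,1]>120)&(H[...,2]>50)).astype(np.uint8)
P=cloud(p,d,c,W)
k,l,st,ce=cv2.connectedComponentsWithStats(m)
for i in range(1,k):
    if st[i,4]>60:
        q=P[l==i]; print(ce[i].round(),st[i,4],np.median(q,0).round(1),np.percentile(q,[3,97],0).round(1))
```

```text
4.825 [ 489.7 -135.1    3.8] [-0.35327563  0.42406485  0.21884155]
[278. 313.] 4708 [ 489.  -131.2   30.6] [[ 477.  -146.4   29. ]
 [ 501.3 -117.5   31.8]]
```

>>> move_arm(increments=[[0,0,0,0,0],[0,0,0,0,0],[0,0,0,0,0],[-6,-27,0,0,0],[-11,-26,0,0,0],[-15,-23,0,0,0],[-19,-20,0,0,0],[-22,-17,0,0,0],[-25,-13,0,0,0],[0,0,0,0,0]])

```text
time: 6.12
position: [475.4, -36.1, 130.2]
tool_rot: [-1.276, 1.098, -1.097]
contact_force: [-0.1, 0.0, -3.3]
width: 25.7
```

Run:
```python
from h import *
s=status.get_state(); print(s['time'],s['position'].round(1),s['contact_force'],s['width'])
p,d,c,W=cam('wrist'); p2,*_=cam('scene'); cv2.imwrite('pics/w2.png',np.hstack([cv2.resize(p,(460,345)),cv2.resize(p2[130:260,180:310],(345,345))]))
```

```text
6.125 [475.4 -36.1 130.2] [-0.12248907  0.04665519 -3.34341129] 25.743789252890064
```

View pics/w2.png

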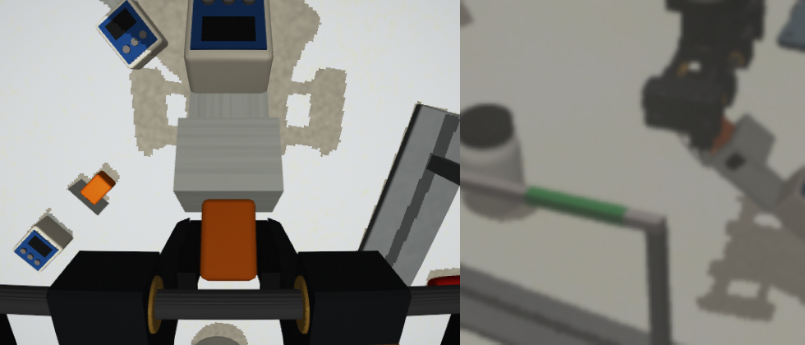

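```bash
cat > tilt.py <<'E'
from h import *
def tilt(save=None):
    s=status.get_state(); p,d,c,W=cam('wrist'); P=cloud(p,d,c,W)
    if save: cv2.imwrite(save,p)
    H=cv2.cvtColor(p,cv2.COLOR_BGR2HSV); h,sa,v=[H[...,i].astype(int) for i in range(3)]
    def big(m,near):
        k,l,st,ce=cv2.connectedComponentsWithStats(m.astype(np.uint8))
        c=[i for i in range(1,k) if st[i,4]>40 and near(ce[i])]
        return l==max(c,key=lambda i:st[i,4]) if c else None
    mid=lambda q: abs(q[0]-278)<45
    print('t',s['time'],'tcp',s['position'].round(1),'F',s['contact_force'].round(1),'w',round(s['width'],1))
    b=big((sa>90)&(h>95)&(h<130)&(v>30)&(d>0),mid); o=big((h>=3)&(h<=18)&(sa>120)&(v>40)&(d>0),mid)
    for nm,m in(('blue',b),('tab',o)):
        if m is None: print(nm,'none'); continue
        q=P[m]; q=q[np.abs(q-np.median(q,0)).max(1)<45]; ce=q.mean(0); n=np.linalg.svd(q-ce,full_matrices=False)[2][2]; n*=np.sign(n[2])
        print(nm,'px',np.argwhere(m).mean(0)[::-1].round(),'c',ce.round(1),'-x normal',n.round(3),'tilt up from horiz deg',np.degrees(np.arccos(n[2])).round(1))
    return P,p,d
if __name__=='__main__': tilt()
E
python3 tilt.py
```

```text
t 6.225 tcp [475.1 -38.4 129.6] F [-1.3 -0.9 -3.7] w 25.7
blue px [278.  29.] c [458.4  70.5  85.8] -x normal [-0.092  0.621  0.778] tilt up from horiz deg 38.9
tab px [278. 292.] c [473.3 -28.6 151.4] -x normal [-0.08   0.619  0.781] tilt up from horiz deg 38.6
```

The hanger is held at 38.7° of tilt by friction, with no contact underneath. It needs to be a bit steeper than 45°. I'll press the module's front against the fixed top edge of the rest's plate to turn it in the grip, and go behind the plate first.

>>> move_arm(increments=[[0,-9,0,0.117,0],[0,-9,0,0.117,0],[-30,-9,12,0,0],[-30,0,12,0,0],[-30,0,12,0,0],[0,0,0,0,0]])

```text
time: 7.02
position: [519.7, 49.9, 156.1]
tool_rot: [-1.168, 1.271, -1.271]
contact_force: [-0.8, -0.9, -3.1]
width: 25.7
```

Run:
```python
from tilt import *
P,p,d=tilt('pics/w3.png'); s=status.get_state(); print(Ro.from_rotvec(s['tool_rot']).as_matrix().round(3))
q=P.reshape(-1,3); f=np.array([-.087,-.996]); l=np.array([.996,-.087]); o=np.array([538.8,272.1])
F=(q[:,:2]-o)@f; S=(q[:,:2]-o)@l
# plate surface and ledge from this view
pl=(np.abs(S)<40)&(F>-15)&(F<110)&(q[:,2]>12)&(q[:,2]<110)&(np.abs(q[:,2]-F-5.7)<15)
if pl.sum()>50: print('plate',pl.sum(),'h-F',np.median(q[pl,2]-F[pl]),'S',np.percentile(S[pl],[2,50,98]).round(1),'F',np.percentile(F[pl],[2,98]).round(1))
```

```text
t 7.025 tcp [519.7  49.9 156.1] F [-0.8 -0.9 -3.1] w 25.7
blue px [278.  40.] c [528.  155.8 105.3] -x normal [0.056 0.671 0.739] tilt up from horiz deg 42.3
tab px [278. 292.] c [520.2  59.7 177.6] -x normal [0.06  0.651 0.757] tilt up from horiz deg 40.8
[[-0.086 -0.001  0.996]
 [-0.996 -0.001 -0.086]
 [ 0.001 -1.    -0.001]]
plate 1290 h-F -2.3742117034384265 S [-22.6  -1.   19.3] F [ 98.  104.7]
```

View pics/w3.png

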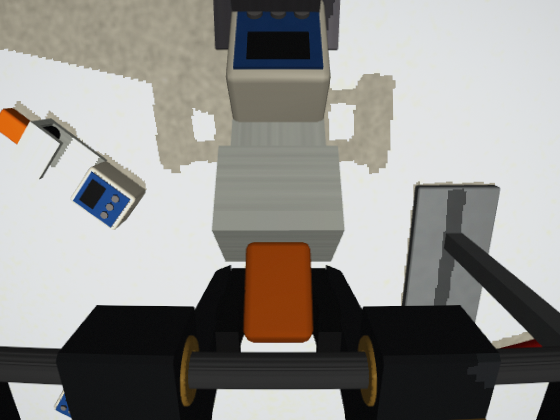

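>>> move_arm(increments=[[-10,0,0,0,0],[-8,0,0,0,0],[-8,0,0,0,0],[-8,0,0,0,0],[-8,0,0,0,0],[-8,0,0,0,0],[0,0,0,0,0]])

```text
time: 7.95
position: [523.6, 80.9, 159.3]
tool_rot: [-1.174, 1.273, -1.295]
contact_force: [-9.6, -43.5, 29.5]
width: 25.4
```

```bash
python3 tilt.py
```

```text
t 7.95 tcp [523.6  80.9 159.3] F [ -9.6 -43.5  29.5] w 25.4
blue px [273.  90.] c [528.9 162.2 108. ] -x normal [0.067 0.744 0.664] tilt up from horiz deg 48.4
tab px [278. 309.] c [523.7  83.8 180.7] -x normal [0.069 0.758 0.649] tilt up from horiz deg 49.6
```

>>> move_arm(increments=[[15,0,0,0,0],[20,0,0,0,0],[0,-30,0,0,0],[0,-30,0,0,0],[0,-30,0,0,0],[0,0,0,0,0]])

```text
time: 8.75
position: [521.7, 63.9, 248.4]
tool_rot: [-1.163, 1.27, -1.273]
contact_force: [0.6, 0.5, -3.7]
width: 25.9
```

```bash
python3 tilt.py
```

```text
t 8.75 tcp [521.7  63.9 248.4] F [ 0.6  0.5 -3.7] w 25.9
blue px [278.  78.] c [528.9 152.7 178. ] -x normal [0.066 0.788 0.613] tilt up from horiz deg 52.2
tab px [278. 308.] c [521.6  67.1 270.1] -x normal [0.072 0.789 0.61 ] tilt up from horiz deg 52.4
```

>>> move_arm(increments=[[-38,0,-1,0,0],[-38,0,-1,0,0],[-37,0,0,0,0],[0,0,0,0,0],[0,25,0,0,0],[0,25,0,0,0],[0,20,0,0,0],[0,15,0,0,0],[0,7,0,0,0],[0,0,0,0,0]])

```text
time: 10.05
position: [528.2, 176.3, 154.7]
tool_rot: [-1.167, 1.273, -1.273]
contact_force: [0.1, 0.7, -1.7]
width: 25.6
```

```bash
python3 tilt.py
```

```text
t 10.05 tcp [528.2 176.3 154.7] F [ 0.1  0.7 -1.7] w 25.6
blue px [278.  85.] c [535.  261.5  81.5] -x normal [0.071 0.809 0.583] tilt up from horiz deg 54.3
tab px [278. 308.] c [528.2 179.7 176.6] -x normal [0.075 0.809 0.583] tilt up from horiz deg 54.3
```

>>> move_arm(increments=[[0,4,0,0,0],[3,4,0,0,0],[3,4,0,0,0],[3,4,0,0,0],[3,4,0,0,0],[2,3,0,0,0],[0,0,0,0,0]])

```text
time: 10.98
position: [527.5, 163.4, 132.0]
tool_rot: [-1.165, 1.273, -1.272]
contact_force: [1.6, 5.0, 0.1]
width: 26.1
```

```bash
python3 tilt.py
```

```text
t 10.975 tcp [527.5 163.4 132. ] F [1.6 5.  0.1] w 26.1
blue px [278.  57.] c [535.8 262.4  73.9] -x normal [0.062 0.702 0.71 ] tilt up from horiz deg 44.8
tab px [278. 307.] c [527.3 166.5 153.3] -x normal [0.059 0.709 0.703] tilt up from horiz deg 45.3
```

>>> move_arm(increments=[[0,0,0,0,30],[0,0,0,0,34],[0,0,0,0,42],[0,0,0,0,50],[0,0,0,0,50],[0,0,0,0,50],[0,0,0,0,50],[0,0,0,0,50]])

```text
time: 12.02
position: [527.0, 162.2, 131.9]
tool_rot: [-1.167, 1.273, -1.273]
contact_force: [-0.6, -0.3, -0.6]
width: 49.8
```

Run:
```python
from tilt import *
P,p,d=tilt()
f=np.array([-.087,-.996,0]); l=np.array([.996,-.087,0]); o=np.array([537.2,272.2,34]); z=.70711*(f+[0,0,1]); x=.70711*(f-[0,0,1])
p,d,c,W=cam('scene'); cv2.imwrite('pics/s4.png',cv2.resize(p[190:300,310:440],None,fx=5,fy=5,interpolation=cv2.INTER_CUBIC))
print('axes',x,z)
H=cv2.cvtColor(vision.camera('wrist')[0],cv2.COLOR_BGR2HSV)
```

```text
t 12.025 tcp [527.  162.2 131.9] F [-0.6 -0.3 -0.6] w 49.8
blue px [279.  51.] c [535.9 264.   72.2] -x normal [0.063 0.702 0.709] tilt up from horiz deg 44.8
tab px [279. 303.] c [527.5 166.9 152.6] -x normal [0.059 0.676 0.734] tilt up from horiz deg 42.7
axes [-0.06151857 -0.70428156 -0.70711   ] [-0.06151857 -0.70428156  0.70711   ]
```

View pics/s4.png

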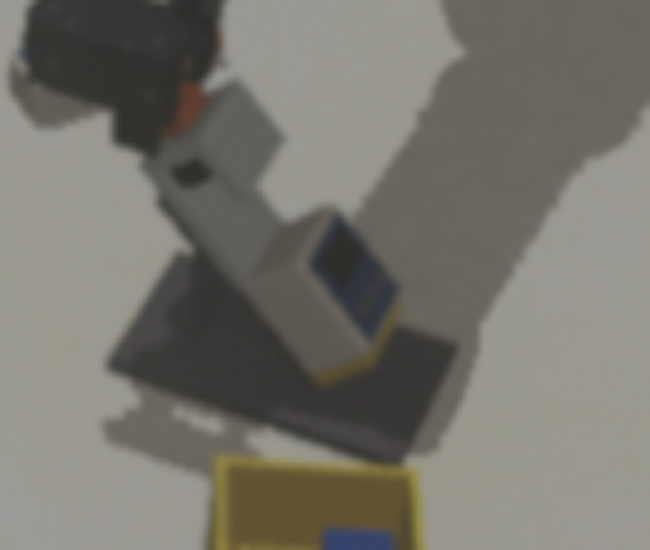

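Seated: the scene crop shows the back on the plate and the foot on the yellow ledge, around (350,370) in the crop. The wrist plane fit gives 44.8°. I open wider, wait for it to settle, regrip slightly further out on the tab and lift briskly, so that inertia swings it more upright.

>>> move_arm(increments=[[0,0,0,0,62],[0,0,0,0,62],[0,0,0,0,62],[0,0,0,0,62],[2,2,0,0,50],[0,0,0,0,0],[0,0,0,0,0],[0,0,0,0,0],[0,0,0,0,0],[0,0,0,0,0]])

```text
time: 13.42
position: [526.9, 160.2, 129.9]
tool_rot: [-1.167, 1.273, -1.273]
contact_force: [0.6, -0.0, -1.0]
width: 25.9
```

>>> move_arm(increments=[[0,-15,0,0,0],[0,-50,0,0,0],[0,-50,0,0,0],[0,0,0,0,0],[0,0,0,0,0]])

```text
time: 14.05
position: [525.9, 160.0, 244.4]
tool_rot: [-1.168, 1.274, -1.272]
contact_force: [-0.2, -0.3, -3.5]
width: 25.7
```

```bash
python3 tilt.py
```

```text
t 14.05 tcp [525.9 160.  244.4] F [-0.2 -0.3 -3.5] w 25.7
blue px [278.  58.] c [533.7 259.  179.3] -x normal [0.066 0.75  0.659] tilt up from horiz deg 48.8
tab px [278. 302.] c [526.2 166.6 266.9] -x normal [0.064 0.701 0.711] tilt up from horiz deg 44.7
```

>>> move_arm(increments=[[10,0,0,0,0],[20,0,0,0,0],[35,0,0,0,0],[50,5,0,0,0],[62,10,0,0,0],[60,15,0,0,0],[0,-60,0,0,0],[0,0,0,0,0],[0,15,0,0,0],[0,20,0,0,0],[0,-60,0,0,0],[0,0,0,0,0]])

```text
time: 15.6
position: [507.5, -75.8, 300.8]
tool_rot: [-1.165, 1.27, -1.274]
contact_force: [-0.0, -0.3, -4.1]
width: 25.8
```

```bash
python3 tilt.py
```

```text
t 15.6 tcp [507.5 -75.8 300.8] F [-0.  -0.3 -4.1] w 25.8
blue px [278. 152.] c [510.9 -32.3 201.6] -x normal [0.083 0.978 0.191] tilt up from horiz deg 79.0
tab px [278. 303.] c [507.6 -69.5 323.6] -x normal [0.076 0.885 0.46 ] tilt up from horiz deg 62.6
```

>>> move_arm(increments=[[-45,0,0,0,0],[-30,0,0,0,0],[-18,0,0,0,0],[-10,0,0,0,0],[-5,0,0,0,0],[0,0,0,0,0]])

```text
time: 16.4
position: [515.6, 31.3, 299.8]
tool_rot: [-1.167, 1.273, -1.274]
contact_force: [-0.8, -0.3, -2.6]
width: 25.6
```

```bash
python3 tilt.py
```

```text
t 16.4 tcp [515.6  31.3 299.8] F [-0.8 -0.3 -2.6] w 25.6
blue px [278. 158.] c [518.4  70.6 199.7] -x normal [0.085 0.984 0.156] tilt up from horiz deg 81.1
tab px [278. 303.] c [515.8  37.6 322.8] -x normal [0.08  0.894 0.44 ] tilt up from horiz deg 63.9
```

>>> move_arm(increments=[[8,0,0,0,0],[16,0,0,0,0],[28,0,0,0,0],[48,0,0,0,0],[0,-5,0,0,0],[0,0,0,0,0]])

```text
time: 17.2
position: [507.0, -68.4, 305.3]
tool_rot: [-1.165, 1.274, -1.274]
contact_force: [-0.6, 1.1, -3.6]
width: 25.1
```

>>> move_arm(increments=[[0,0,0,0.173,0],[0,0,0,0.173,0],[0,0,0,0.173,0],[0,0,0,0.173,0],[0,0,0,0.173,0],[0,0,0,0.173,0],[0,0,0,0.173,0],[0,0,0,0.173,0],[0,0,0,0.173,0],[0,0,0,0,0]])

```text
time: 18.45
position: [507.0, -66.7, 304.6]
tool_rot: [-0.076, -2.186, 2.186]
contact_force: [-0.2, 0.1, -3.0]
width: 25.9
```

Run:
```python
from tilt import *
P,p,d=tilt('pics/w5.png'); s=status.get_state(); print(s['joints'].round(2)); print(Ro.from_rotvec(s['tool_rot']).as_matrix().round(3))
H=cv2.cvtColor(p,cv2.COLOR_BGR2HSV); m=(H[...,0]>40)&(H[...,0]<85)&(H[...,1]>90)&(H[...,2]>40)&(d>0)
q=P[m]; print('green',len(q),np.argwhere(m).mean(0)[::-1].round(),'med',np.median(q,0).round(1),'pct',np.percentile(q,[3,97],0).round(1).tolist())
t=q[np.abs(q[:,2]-(174+.12*(q[:,1]+80)))<5]; r=cv2.minAreaRect(t[:,:2].astype(np.float32)); print(len(t),r)
# rail line: top face points, whole bar
```

```text
t 18.45 tcp [507.  -66.7 304.6] F [-0.2  0.1 -3. ] w 25.9
blue px [278. 165.] c [540.5 -68.6 203.6] -x normal [ 0.991 -0.069  0.11 ] tilt up from horiz deg 83.7
tab px [278. 303.] c [512.8 -67.  327.9] -x normal [ 0.912 -0.063  0.406] tilt up from horiz deg 66.1
[-0.72  0.32  0.95  1.86 -0.29  1.11 -1.3 ]
[[-0.998 -0.    -0.068]
 [ 0.068  0.    -0.998]
 [ 0.    -1.    -0.   ]]<stdin>:4: RuntimeWarning: Mean of empty slice.
  ret = um.true_divide(
  return _methods._mean(a, axis=axis, dtype=dtype,
Traceback (most recent call last):
IndexError: index -1 is out of bounds for axis 0 with size 0
```

View pics/w5.png

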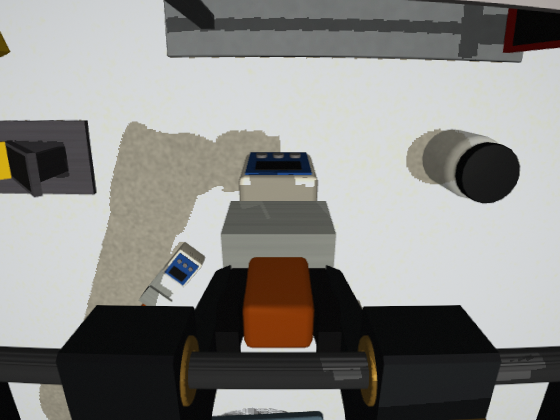

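The wrist view shows the hanger nearly upright (6° off) and square to the rail, which is just above the picture. The jar is at (460,165), well clear. Moving closer.

>>> move_arm(increments=[[-20,0,2,0,0],[-24,0,2,0,0],[-20,0,2,0,0],[-12,0,1,0,0],[-7,0,0,0,0],[0,0,0,0,0]])

```text
time: 19.25
position: [589.2, -80.6, 304.8]
tool_rot: [-0.079, -2.184, 2.184]
contact_force: [-0.6, 0.2, -3.6]
width: 26.0
```

```bash
cat > rail.py <<'E'
from tilt import *
P,p,d=tilt('pics/w6.png')
H=cv2.cvtColor(p,cv2.COLOR_BGR2HSV); m=(H[...,0]>40)&(H[...,0]<85)&(H[...,1]>90)&(H[...,2]>40)&(d>0)
q=P[m]; print('green',len(q))
if len(q):
    print(np.argwhere(m).mean(0)[::-1].round(),'med',np.median(q,0).round(1),'pct',np.percentile(q,[2,98],0).round(1).tolist())
    A=np.c_[np.ones(len(q)),q[:,1]+80]; res=q[:,2]-(174+.12*(q[:,1]+80)); print('z res pct',np.percentile(res,[5,25,50,75,95]).round(1))
    t=q[np.abs(res-np.percentile(res,80))<3]; r=cv2.minAreaRect(t[:,:2].astype(np.float32)); print(len(t),r, np.polyfit(t[:,1]+80,t[:,2],1).round(3),np.polyfit(t[:,1]+80,t[:,0],1).round(3),np.percentile(t[:,0]-.075*(t[:,1]+80),[2,50,98]).round(1))
E
python3 rail.py
```

```text
t 19.25 tcp [589.2 -80.6 304.8] F [-0.6  0.2 -3.6] w 26.0
blue px [278. 165.] c [622.7 -82.7 203.3] -x normal [ 0.991 -0.071  0.109] tilt up from horiz deg 83.7
tab px [278. 303.] c [595.  -80.9 328. ] -x normal [ 0.911 -0.069  0.406] tilt up from horiz deg 66.0
green 2552
[267. 108.] med [658.8 -77.2 174.9] pct [[650.4, -126.7, 168.4], [666.9, -31.9, 181.1]]
z res pct [-1.7  0.4  1.   1.5  2.2]
2414 ((658.4617309570312, -79.43988037109375), (99.23509216308594, 12.129751205444336), 86.0257339477539) [1.22000e-01 1.74999e+02] [7.10000e-02 6.58398e+02] [652.6 658.4 664. ]
```

>>> move_arm(increments=[[0,15,0,0,0],[0,22,0,0,0],[0,20,0,0,0],[0,12,0,0,0],[0,6,0,0,0],[0,0,0,0,0]])

```text
time: 20.05
position: [589.2, -80.8, 229.8]
tool_rot: [-0.08, -2.184, 2.184]
contact_force: [-1.2, 0.1, -2.5]
width: 25.5
```

>>> move_arm(increments=[[-5,0,0,0,0],[-8,0,0,0,0],[-10,0,0,0,0],[-10,0,0,0,0],[-10,0,0,0,0],[-9,0,0,0,0],[-7,0,0,0,0],[-5,0,0,0,0],[0,0,0,0,0]])

```text
time: 21.18
position: [653.2, -85.5, 229.8]
tool_rot: [-0.08, -2.184, 2.184]
contact_force: [0.1, -0.7, -3.8]
width: 25.5
```

```bash
python3 rail.py; python3 -c "
from h import *
p=cam('scene')[0]; q=cv2.resize(p[130:270,180:320],(560,560),interpolation=cv2.INTER_CUBIC); cv2.imwrite('pics/s6.png',q)"
```

```text
t 21.175 tcp [653.2 -85.5 229.8] F [ 0.1 -0.7 -3.8] w 25.5
blue px [278. 165.] c [686.9 -87.5 127.2] -x normal [ 0.992 -0.071  0.109] tilt up from horiz deg 83.8
tab px [278. 303.] c [659.  -85.8 253. ] -x normal [ 0.911 -0.068  0.407] tilt up from horiz deg 66.0
green 1625
[241. 227.] med [661.6 -46.8 178.4] pct [[650.7, -128.2, 161.7], [668.3, -30.8, 181.6]]
z res pct [-8.5 -0.2  0.8  1.4  2. ]
1294 ((658.7904052734375, -79.57101440429688), (99.32743072509766, 13.001004219055176), 85.71316528320312) [1.22000e-01 1.74977e+02] [7.00000e-02 6.59449e+02] [652.8 659.5 665. ]
```

View pics/s6.png

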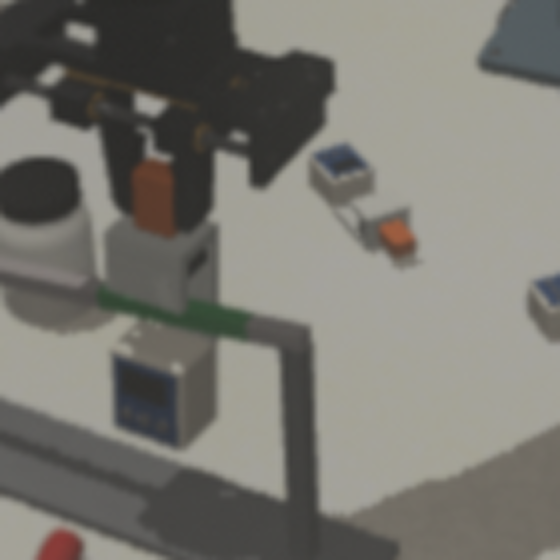

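The scene crop shows the rail, green at (170,310), inside the hook gap between lip and module, with no contact force. Lowering.

>>> move_arm(increments=[[0,6,0,0,0],[0,8,0,0,0],[0,6,0,0,0],[0,3,0,0,0],[0,2,0,0,0],[0,0,0,0,0]])

```text
time: 22.02
position: [653.4, -86.3, 206.1]
tool_rot: [-0.082, -2.184, 2.185]
contact_force: [-1.5, 0.4, 4.3]
width: 25.5
```

```bash
python3 tilt.py
```

```text
t 22.025 tcp [653.4 -86.3 206.1] F [-1.5  0.4  4.3] w 25.5
blue px [278. 165.] c [687.  -88.5 103.8] -x normal [ 0.991 -0.074  0.109] tilt up from horiz deg 83.7
tab px [278. 303.] c [659.2 -86.6 229.2] -x normal [ 0.913 -0.067  0.403] tilt up from horiz deg 66.2
```

>>> move_arm(increments=[[0,1,0,0,0],[0,0,0,0,0],[0,0,0,0,32],[0,0,0,0,40],[0,-30,0,0,46],[0,-60,0,0,50],[0,-50,0,0,50],[0,0,0,0,50],[0,0,0,0,50],[0,0,0,0,50],[0,0,0,0,50],[0,0,0,0,50]])

```text
time: 23.58
position: [652.9, -85.4, 343.3]
tool_rot: [-0.079, -2.184, 2.184]
contact_force: [-0.2, -0.3, -0.3]
width: 50.3
```

Run:
```python
from h import *
s=status.get_state(); print(s['time'],s['position'].round(1))
p,d,c,W=cam('scene'); cv2.imwrite('pics/s7.png',cv2.resize(p[120:310,100:330],None,fx=3,fy=3,interpolation=cv2.INTER_CUBIC))
```

```text
23.575 [652.9 -85.4 343.3]
```

View pics/s7.png

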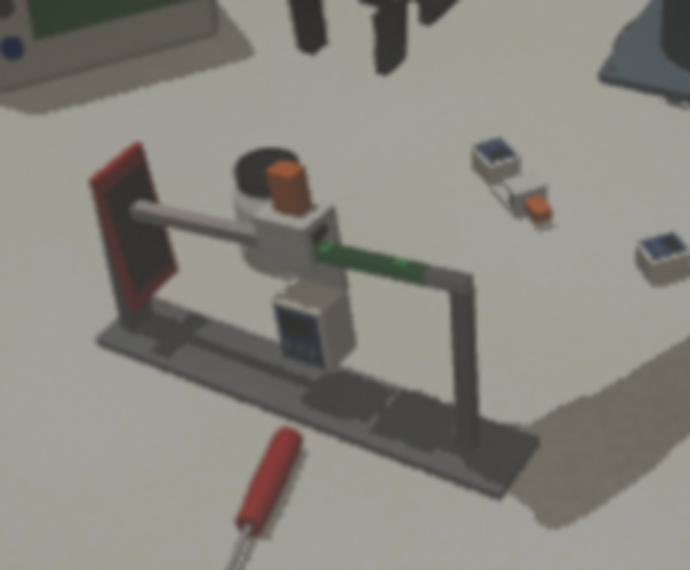

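The hanger is on the rail, released, at about (300,240) in the crop and on its way down. I'll wait with the arm clear and look again.

>>> move_arm(increments=[[20,-10,0,0,50],[20,0,0,0,50],[0,0,0,0,50],[0,0,0,0,50],[0,0,0,0,50],[0,0,0,0,50],[0,0,0,0,50],[0,0,0,0,50]])

```text
time: 24.62
position: [613.2, -82.5, 353.9]
tool_rot: [-0.08, -2.184, 2.184]
contact_force: [0.7, 0.3, -0.1]
width: 50.0
```

```bash
cat > chk.py <<'E'
from h import *
s=status.get_state(); print(s['time'],s['position'].round(1))
p,d,c,W=cam('scene'); P=cloud(p,d,c,W)
cv2.imwrite('pics/s8.png',cv2.resize(p[120:310,100:330],None,fx=3,fy=3,interpolation=cv2.INTER_CUBIC))
H=cv2.cvtColor(p,cv2.COLOR_BGR2HSV); h,sa,v=[H[...,i].astype(int) for i in range(3)]
for nm,m in(('orange',(h>=3)&(h<=18)&(sa>110)&(v>40)),('red',((h<5)|(h>172))&(sa>110)&(v>40)),('yellow',(sa>120)&(h>18)&(h<35)&(v>50))):
    k,l,st,ce=cv2.connectedComponentsWithStats((m&(d>0)).astype(np.uint8))
    for i in range(1,k):
        q=np.median(P[l==i],0)
        if st[i,4]>15 and 280<q[0]<900 and abs(q[1])<500: print(nm,ce[i].round(),st[i,4],q.round(1))
E
python3 chk.py
```

```text
24.625 [613.2 -82.5 353.9]
orange [172. 176.] 110 [ 648.1 -215.8  210.8]
orange [279. 188.] 35 [362.9 -68.3  20.2]
orange [350. 197.] 24 [323.4 130.7  20.7]
red [138. 174.] 41 [ 644.9 -317.6  184.2]
red [190. 278.] 245 [ 767.3 -121.5   23.5]
yellow [381. 258.] 108 [542.3 272.2  33.9]
yellow [370. 306.] 620 [688.8 283.9  43.4]
```

>>> move_arm(increments=[[0,0,0,0,50],[0,0,0,0,50],[0,0,0,0,50],[0,0,0,0,50],[0,0,0,0,50],[0,0,0,0,50],[0,0,0,0,50],[0,0,0,0,50],[0,0,0,0,50],[0,0,0,0,50],[0,0,0,0,50],[0,0,0,0,50]])

```text
time: 26.18
position: [613.1, -82.5, 353.9]
tool_rot: [-0.08, -2.184, 2.184]
contact_force: [-0.0, -0.3, 0.0]
width: 50.0
```

```bash
python3 chk.py
```

```text
26.175 [613.1 -82.5 353.9]
orange [147. 172.] 124 [ 644.1 -289.2  198.5]
orange [279. 188.] 35 [363.8 -67.8  20.4]
orange [350. 197.] 25 [322.  130.2  20. ]
red [137. 175.] 31 [ 649.7 -317.7  184.4]
red [190. 278.] 243 [ 767.3 -121.1   24.1]
yellow [381. 258.] 109 [542.6 272.2  34.5]
yellow [370. 305.] 672 [683.6 283.5  41.5]
```

>>> move_arm(increments=[[0,0,0,0,50],[0,0,0,0,50],[0,0,0,0,50],[0,0,0,0,50],[0,0,0,0,50],[0,0,0,0,50],[0,0,0,0,50],[0,0,0,0,50]])

```text
time: 27.22
position: [613.2, -82.5, 353.9]
tool_rot: [-0.08, -2.184, 2.184]
contact_force: [-0.2, 0.1, -0.3]
width: 50.0
```

```bash
python3 chk.py
```

```text
27.225 [613.2 -82.5 353.9]
orange [147. 172.] 124 [ 644.3 -288.9  199.5]
orange [279. 188.] 34 [364.8 -67.5  20.4]
orange [350. 197.] 23 [324.  129.6  20.5]
red [137. 175.] 32 [ 650.2 -317.7  184.6]
red [190. 278.] 241 [ 766.9 -121.9   23.9]
yellow [381. 258.] 105 [544.2 272.6  35. ]
yellow [370. 305.] 663 [684.6 282.7  41.3]
```

View pics/s8.png

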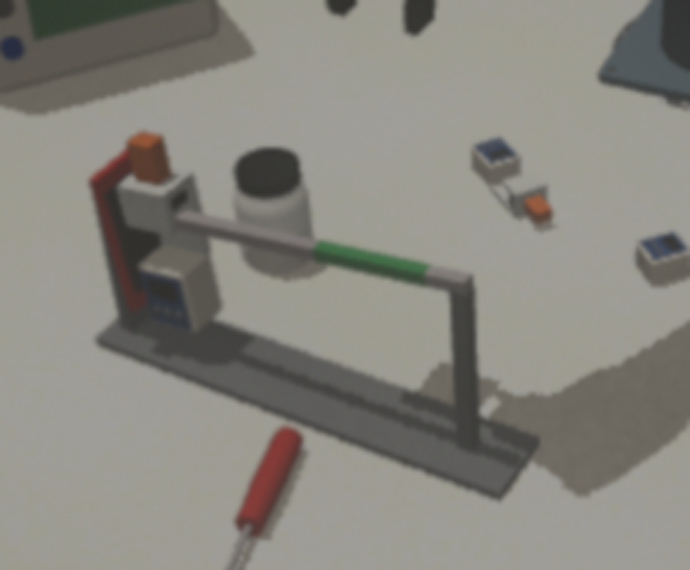

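The hanger hangs against the red stop, with the tab at about (148,158) in the crop. It did not move between two looks 1 s apart. The screwdriver and jar look untouched. Handing in.

```bash
python3 -c "
from station import env
print(env.sign_off())"
```

```text
the job is handed in; nothing more can be done
None
```

I set the large hanger in the leaning rest and let go, then took it again by the tab and swung it to about 6° from upright. I hooked it over the green part of the rail and released it, and it rolled by itself to the red stop. I handed the job in at about 27 s of the 69 s allowed.

**In the rest:** the camera fit gave about 45°, with the foot on the yellow ledge and the gripper open.

**On the rail:** it landed close to the middle of the green part. The arm had already lifted clear before the hanger reached the last 75 mm.

**At the stop:** the tab stayed at y ≈ -289 mm in two looks 1 s apart. By my estimate that puts the wheels about 136 mm below the rail's middle, which matches touching the stop.

**Bystanders:** measured from the scene camera, the screwdriver moved less than 2 mm. The jar was judged by eye only. The bin's reading shifted about 10 mm while more of the bin came into view, so I take that as measurement rather than movement.

**What went less well:**
- While turning the hanger in the grip against the rest's plate edge, the force reached about 53 N. That is below the 120 N wrist limit, and the load was on the held hanger, not the arm or gripper body.
- The plane fit on the orange tab disagreed with the one on the blue panel near upright (66° against 84°). I trusted the panel, because the tab fit mixed two faces.

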